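# Screw the marinating canister's sprung lid down evenly

## Robot

A 7-joint arm with a two-finger parallel gripper is mounted at the origin on the work surface. World frame = base frame: x ahead of the robot, y to its left, z up, the work surface at z = 0. Lengths are in m, angles in rad, forces in N, time in s.
With the tool pointing down it reaches from about 0.425 to 0.95 m from the base axis. Payload 4.7 kg.
Tool frame: the origin (TCP) lies between the finger pads; the fingertips stand env.tip_reach ahead of it and the grasp point (between the pads) lies 11 mm behind it (env.tip_reach is the distance from the TCP to the fingertips, in m); y points along the fingers, x is the direction in which the jaws open and shut, and the axes are right-handed (so a half turn about y gives the same grasp; the last joint's range is limited). The gripper opens to 85 mm and grips with 20 to 120 N. Pads are 22 mm wide; open, the fingers measure 114 mm over their backs; the gripper's body (76 mm by 85 mm) begins 54 mm behind the grasp point. The pads swing forward as they close: fully open they stand 13 mm farther back than shut.
Start: joints at [1.104, 0.469, -0.049, 1.532, 0.024, 1.141, -0.082], TCP at [0.286, -0.611, 0.239] pointing down, gripper open.
Joint ranges: [-2.59, 2.59], [-0.33, 1.99], [-1.39, 1.29], [0.1, 2.45], [-1.04, 4.18], [0.21, 1.99], [-2.66, 2.66]. Speed limits (rad/s): [2.57, 2.57, 3.14, 3.14, 3.14, 3.14, 3.14].

## Interface

Orientations are given as [roll, pitch, yaw] about the fixed x, y, z axes, in that order (R = Rz(yaw) Ry(pitch) Rx(roll)).
In Python, from cell import env gives the robot as it stands.
- The arm moves only by the tool apply_moves, never from a script. Its argument "plan" is a list that holds one entry, the list of rows, each a list of 7 numbers: the shift along the tool's x, y, z in m, then the turn, a rotation vector about the tool's x, y, z in rad, then the closure, from -1 (fully open) to 1 (shut). A call has 1 to 12 rows; each row is the pose to reach, as a shift and turn from the pose commanded when the call began, along the tool's axes at that moment; what a row does not reach only later rows make up. A row lasts 1/12 s, in which the tool goes at most 41.7 mm and 7.16 degrees, less where a joint would pass 70% of its speed; a pose out of reach is approached as far as the arm can. A call with a gripper value outside its range is refused whole. The fingers move at their own pace and stop on an object; "squeeze" is the grip in N (left out, the last holds). Time passes only in rows, so rows that repeat a pose let the fingers close. It gives the time, the measured TCP pose, the force and the opening at its end, in the units of the state.
- env.observe(): the state, without advancing time (a new reading comes with each control period).
- env.snapshot(name): name is "scene" or "top" or "wrist"; returns (picture, depth): 400x640x3 uint8, blue, green, red; 400x640 float32, m along the optical axis (not along the pixel's ray), 0 where there is no reading.
- env.camera_params(name): a dict with "camera_matrix" (3x3 intrinsics, pixels), "world_from_camera" (4x4, takes a point from camera to world coordinates); the wrist camera has in their place "hand_eye" (4x4, takes a point from camera to tool coordinates, whose origin is the TCP and whose axes are the tool frame's). Camera axes: x right, y down, z forward; pixel columns grow to the right and rows downward; lengths in m; the calibration is good to about 2 mm. A picture is of the moment at which its call begins: read the wrist's pose just before it. camera_params takes no time and is no camera call.
- env.close_job(): hands the job in, once; it reports no verdict.
The state is a dict: "time_s": time; "joint_positions": joint angles; "joint_vel": joint speeds; "joint_torque": joint torques, N m; "position": TCP position; "tool_rot": TCP orientation; "force": force on the tool from outside, world axes, zero at the start; "moment": the same for the moment, N m; "finger_gap": finger opening in m.
Only numpy, scipy, OpenCV 4.12 (cv2) and the standard library are available. Lean on these libraries where they do the work, as an engineer would, in place of code of your own. Each camera call takes 0.05 s, during which the arm holds its last target. There are 200 camera calls.

## Task

Close the square marinating canister: screw its sprung lid down with the four thumb screws, a little at a time in crisscross order, so that the lid comes down level (never one side more than about 3 mm lower than the opposite one) and ends flat on the gasket. Leave every screw snug by feel, neither loose nor forced, let go, and leave the other kitchen things where they are.

Things in the scene. Friction and masses are not known exactly. Their poses are not given: they have to be found in the camera images.
- pot: Square aluminium marinating canister, 162 mm wide, fixed to the counter. Origin: middle of its underside on the counter; x, y along its sides, z up. A raised lip (top 123 mm above the counter) surrounds the lid. A black thumb screw with an upright bar grip stands in each corner. Tightening one shifts load between the others; a hand feels only the change since it gripped.
- lid: The lid: loose square steel plate in the lip, 152 mm wide, 8 mm thick, about 0.6 kg. Origin: centre of its underside; z up. Springs carry it level at the start (underside 117 mm above the counter, upper face 125) with a 6 N push in all, about 16 to 22 N when home. Home is on a hidden gasket frame 5 to 8 mm lower; how far differs each time and does not show, so feel for it.
- screw0: Thumb screw, +x+y corner of the pot (65 mm from the middle along each side), diagonal to screw 2; all four alike. Origin: on its axis inside the knob, 155 mm above the counter, 30 mm above the lid at the start; turns with the screw but does not sink. Snug: 10 to 42 N on the lid, best 20. Bar grip along its x: 40 long, 14 thick, 34 tall, on a 12 mm foot.
- screw1: Thumb screw, -x+y corner of the pot (65 mm from the middle along each side), diagonal to screw 3; all four alike. Origin: on its axis inside the knob, 155 mm above the counter, 30 mm above the lid at the start; turns with the screw but does not sink. Snug: 10 to 42 N on the lid, best 20. Clockwise from above lowers the knob 5 mm per rad; it stays put. Slack 0.2 to 1.6 mm.
- screw2: Thumb screw, -x-y corner of the pot (65 mm from the middle along each side), diagonal to screw 0; all four alike. Origin: on its axis inside the knob, 155 mm above the counter, 30 mm above the lid at the start; turns with the screw but does not sink. Snug: 10 to 42 N on the lid, best 20. Springy thread: the knob lags 0.07 mm per N. A hand following it feels about 1/3 of its load as upward push.
- screw3: Thumb screw, +x-y corner of the pot (65 mm from the middle along each side), diagonal to screw 1; all four alike. Origin: on its axis inside the knob, 155 mm above the counter, 30 mm above the lid at the start; turns with the screw but does not sink. Snug: 10 to 42 N on the lid, best 20. On the gasket the push climbs 1 to 2 N per 0.1 rad; stop 7 to 9 N above free running.
- bowl: Green glass bowl standing upside down, 156 mm across, 65 mm tall. Origin: middle of its footprint on the counter. Leave alone.
- jar: Small glass jar with a cap, 60 mm across, 85 mm tall. Origin: centre of its underside. Leave alone.
- pie_tin: Aluminium pie tin, 220 mm across, 30 mm tall. Origin: centre of its underside. Leave alone.

How it is judged:
At the end, for the whole second after the job is handed in: The lid lies level (within 0.008 rad) and at rest and each of the four screws presses it with more than 10 N (contact force between lid and screw0 above 10 N and contact force between lid and screw1 above 10 N and contact force between lid and screw2 above 10 N and contact force between lid and screw3 above 10 N and angle between lid's own z axis and vertical below 0.008 rad and linear speed of lid below 0.01 m/s); the robot touches nothing.
It fails at once if The lid cocked: one side more than about 3 mm lower than the opposite side (0.021 rad about either of its sides' directions) (angle between lid's own x axis and vertical above 1.5918 rad or angle between lid's own x axis and vertical below 1.5498 rad or angle between lid's own y axis and vertical above 1.5918 rad or angle between lid's own y axis and vertical below 1.5498 rad).
It fails at once if A screw forced: a screw pressing the lid with more than 42 N (contact force between lid and screw0 above 42 N or contact force between lid and screw1 above 42 N or contact force between lid and screw2 above 42 N or contact force between lid and screw3 above 42 N).
It fails at once if A bystander (bowl, jar or pie tin) moved more than 20 mm (distance of any of bowl, jar, pie_tin from where it was at the start of the episode above 0.02 m).
It also fails if it takes over 72 s, if anything falls off the work surface, if the arm or the gripper's body presses on something with over 40 N, if the wrist force passes 120 N, or if a joint passes its speed limit or range.

## Working session

There is one attempt and no reset: what is moved stays moved. The work goes in short steps, Python scripts to look and compute and a tool call to move; the robot and the scene stay as the last step left them, time stands still between calls to the robot, and variables do not carry over. Pictures are saved under pics/ and viewed, about 8 in all and at most 12, crops included, and the job is handed in when it is done.

Besides the shell and the picture viewer there is one more tool, called after "Call:" by a JSON object that holds its "method" and its "body", one argument or row to a line. apply_moves: Moves the arm, as the interface text tells. Its arguments: {"type":"object","properties":{"plan":{"type":"array"},"squeeze":{"type":"number"}},"required":["plan"]}

```bash
mkdir -p pics; ls; python3 - <<'E'
from cell import env
import cv2,numpy as np
for n in("scene","top"):
    p,d=env.snapshot(n); cv2.imwrite(f"pics/{n}0.png",p); np.save(f"pics/{n}0.npy",d)
    c=env.camera_params(n); print(n,np.round(c["camera_matrix"],1).tolist(),np.round(c["world_from_camera"],3).tolist())
print(env.camera_params("wrist"),env.tip_reach)
print(env.observe())
a=cv2.imread("pics/scene0.png");b=cv2.imread("pics/top0.png")
cv2.imwrite("pics/both0.png",cv2.resize(np.vstack([a,b]),(480,600)))
E
```

```text
pics
scene [[487.3, 0.0, 323.0], [0.0, 487.3, 205.6], [0.0, 0.0, 1.0]] [[-0.814, 0.37, -0.448, 1.223], [0.581, 0.502, -0.641, 0.982], [-0.013, -0.782, -0.623, 1.088], [0.0, 0.0, 0.0, 1.0]]
top [[501.5, 0.0, 314.3], [0.0, 501.5, 203.0], [0.0, 0.0, 1.0]] [[0.019, -0.993, 0.116, 0.364], [-1.0, -0.019, 0.008, -0.006], [-0.005, -0.116, -0.993, 1.351], [0.0, 0.0, 0.0, 1.0]]
{'camera_matrix': array([[309.96073757,   0.        , 320.81912467],
       [  0.        , 309.96073757, 196.76960464],
       [  0.        ,   0.        ,   1.        ]]), 'hand_eye': array([[ 9.99998630e-01,  1.36748073e-03, -9.32659555e-04,
        -3.54558199e-04],
       [ 1.27876547e-03, -2.80471818e-01,  9.59861409e-01,
        -1.34067433e-01],
       [ 1.05100726e-03, -9.59861287e-01, -2.80473182e-01,
         7.06882367e-02],
       [ 0.00000000e+00,  0.00000000e+00,  0.00000000e+00,
         1.00000000e+00]])} 0.008
{'time_s': 0.1, 'joint_positions': array([ 1.10410344,  0.46940552, -0.04858805,  1.53359568,  0.0240822 ,
        1.14097749, -0.08226616]), 'joint_vel': array([ 0.00172787, -0.00168713,  0.0020523 , -0.00237743, -0.00177602,
       -0.00203858,  0.00171769]), 'joint_torque': array([ 6.82523751e-04, -5.11517715e+01, -4.73370531e-02, -2.38391143e+01,
        1.07085257e-02,  4.33764319e-03,  3.40997860e-05]), 'position': array([ 0.28595569, -0.61086758,  0.23832717]), 'tool_rot': array([-1.57084549,  0.00180066, -1.13295376]), 'force': array([-0.46399882,  0.29093581, -0.15882132]), 'moment': array([ 0.02709498, -0.00847385, -0.00572376]), 'finger_gap': 0.08528797546506184}
```

View pics/top0.png

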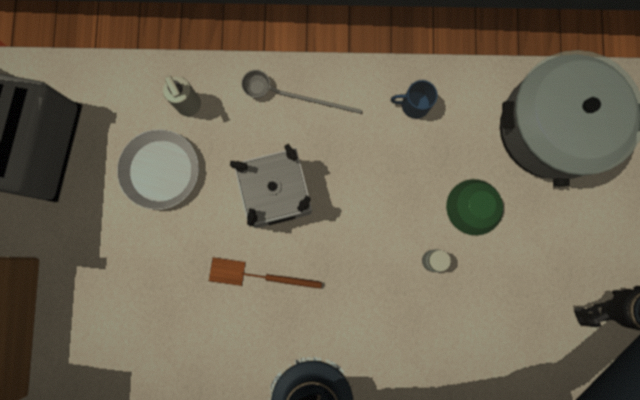

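The top view shows the pot centred near (275,187). Its knobs are at about (291,153), (238,166), (252,216) and (304,204). The pie tin is at (160,170), the bowl at (475,207), the jar at (438,261), and the arm is at lower right.

```bash
cat > h.py <<'E'
import numpy as np,cv2
from scipy.spatial.transform import Rotation as R
from cell import env
def pts(n,d,mask):
    c=env.camera_params(n);K=c["camera_matrix"];T=c["world_from_camera"]
    v,u=np.nonzero(mask&(d>0));z=d[v,u]
    P=np.c_[(u-K[0,2])/K[0,0]*z,(v-K[1,2])/K[1,1]*z,z]
    return P@T[:3,:3].T+T[:3,3],u,v
E
python3 - <<'E'
from h import *
for n in("top","scene"):
    p=cv2.imread(f"pics/{n}0.png");d=np.load(f"pics/{n}0.npy")
    P,u,v=pts(n,d,np.ones(d.shape,bool))
    g=p[v,u].max(1)
    m=(P[:,0]>.3)&(P[:,0]<.75)&(P[:,1]>-.1)&(P[:,1]<.27)&(P[:,2]>.135)&(P[:,2]<.2)
    im=np.zeros(d.shape,np.uint8);im[v[m],u[m]]=255
    k,l,s,c=cv2.connectedComponentsWithStats(im)
    for i in range(1,k):
        if s[i,4]<8:continue
        q=P[l[v,u]==i];t=q[q[:,2]>.16]
        o="" 
        if len(t)>4:
            r=cv2.minAreaRect((t[:,:2]*1000).astype(np.float32));o=np.round(np.r_[t[:,:2].mean(0)*1000,r[1],r[2]],1)
        print(n,c[i].round(1),s[i,4],q.mean(0).round(3),q[:,2].max().round(3),o)
    m=(P[:,0]>.3)&(P[:,0]<.75)&(P[:,1]>-.1)&(P[:,1]<.27)&(P[:,2]>.115)&(P[:,2]<.2)
    r=cv2.minAreaRect((P[m][:,:2]*1000).astype(np.float32));print(r)
    x0,x1,y0,y1=u[m].min()-8,u[m].max()+8,v[m].min()-8,v[m].max()+20
    cv2.imwrite(f"pics/{n}c.png",cv2.resize(p[y0:y1,x0:x1],(480,480)))
a=np.hstack([cv2.resize(cv2.imread(f"pics/{n}c.png"),(400,400)) for n in("top","scene")]);cv2.imwrite("pics/c1.png",a)
E
```

```text
top [290.6 152. ] 142 [0.625 0.063 0.163] 0.176 [626.7  63.   39.5  15.2  39.8]
top [238.5 164.9] 151 [0.591 0.187 0.164] 0.177 [592.3 187.8  39.1  15.4  83.1]
top [304.  203.4] 141 [0.501 0.028 0.164] 0.177 [501.6  28.6  14.8  39.4  57.8]
top [251.5 216.5] 146 [0.467 0.152 0.164] 0.175 [467.4 153.6  15.5  38.8  84.8]
((547.80859375, 108.54493713378906), (166.53050231933594, 165.06814575195312), 16.770206451416016)
scene [337.1 200.5] 156 [0.506 0.031 0.158] 0.179 [505.3  29.5  27.   37.2  53.2]
scene [371.9 217.2] 155 [0.471 0.157 0.158] 0.177 [470.7 155.   18.7  39.1  82. ]
scene [310.6 221.8] 113 [0.63  0.068 0.16 ] 0.177 [630.1  66.5  42.8  14.7  34.9]
scene [345.3 240.2] 145 [0.597 0.191 0.16 ] 0.177 [595.  189.8  42.   15.   81.5]
((547.6907958984375, 107.33769226074219), (172.2135772705078, 167.31109619140625), 16.993696212768555)
```

View pics/c1.png

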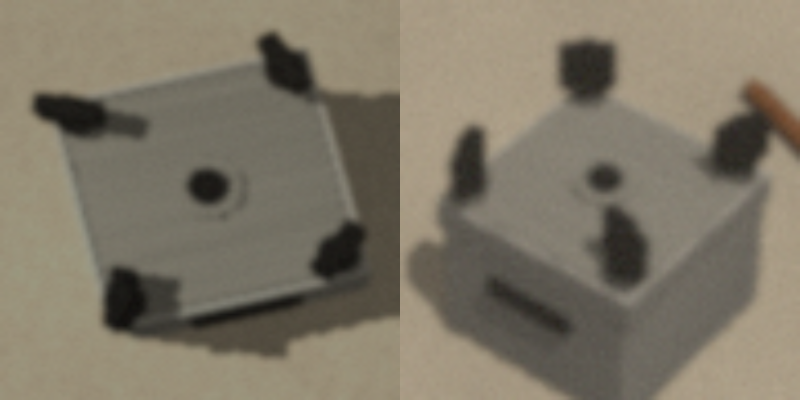

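The crops show four upright black bars at the pot corners and a small dark button in the middle of the lid. The knob squares check: sides are 130 mm and tops about 172–177 mm. I'm moving over the pot for one close look.

Call:
{"method": "apply_moves", "body": {
  "plan": [
    [[-0.54,-0.062,0.544,0,-0.225,0,-1],[-0.54,-0.062,0.544,0,-0.225,0,-1],[-0.54,-0.062,0.544,0,-0.225,0,-1],[-0.54,-0.062,0.544,0,-0.225,0,-1],[-0.54,-0.062,0.544,0,-0.225,0,-1],[-0.54,-0.062,0.544,0,-0.225,0,-1],[-0.54,-0.062,0.544,0,-0.225,0,-1],[-0.54,-0.062,0.544,0,-0.225,0,-1],[-0.54,-0.062,0.544,0,-0.225,0,-1],[-0.54,-0.062,0.544,0,-0.225,0,-1],[-0.54,-0.062,0.544,0,-0.225,0,-1],[-0.54,-0.062,0.544,0,-0.225,0,-1]]
  ]
}}

```text
time_s: 1.1
position: [0.4576, -0.1414, 0.2797]
tool_rot: [-1.571, -0.0, -0.908]
force: [1.2, -0.1, -0.3]
finger_gap: 0.0853
```

Call:
{"method": "apply_moves", "body": {
  "plan": [
    [[-0.141,-0.02,0.225,0,0,0,-1],[-0.141,-0.02,0.225,0,0,0,-1],[-0.141,-0.02,0.225,0,0,0,-1],[-0.141,-0.02,0.225,0,0,0,-1],[-0.141,-0.02,0.225,0,0,0,-1],[-0.141,-0.02,0.225,0,0,0,-1],[-0.141,-0.02,0.225,0,0,0,-1],[-0.141,-0.02,0.225,0,0,0,-1],[-0.141,-0.02,0.225,0,0,0,-1]]
  ]
}}

```text
time_s: 1.85
position: [0.548, 0.107, 0.299]
tool_rot: [-1.572, 0.001, -0.906]
force: [0.6, -0.0, -0.2]
finger_gap: 0.0854
```

```bash
cat >> h.py <<'E'
def wrist(name):
    o=env.observe();p,d=env.snapshot("wrist");cv2.imwrite(f"pics/{name}.png",p)
    c=env.camera_params("wrist");K=c["camera_matrix"]
    W=np.eye(4);W[:3,:3]=R.from_euler("xyz",o["tool_rot"]).as_matrix();W[:3,3]=o["position"]
    return o,p,d,K,W@c["hand_eye"]
def knobs(p,d,K,T):
    v,u=np.nonzero(d>0);z=d[v,u]
    P=np.c_[(u-K[0,2])/K[0,0]*z,(v-K[1,2])/K[1,1]*z,z]@T[:3,:3].T+T[:3,3]
    m=(P[:,2]>.14)&(P[:,2]<.19)&(P[:,0]>.4)&(P[:,0]<.7)&(P[:,1]>-.03)&(P[:,1]<.25)
    im=np.zeros(d.shape,np.uint8);im[v[m],u[m]]=255
    k,l,s,c=cv2.connectedComponentsWithStats(im);L=l[v,u]
    for i in range(1,k):
        if s[i,4]<60:continue
        q=P[L==i];zt=np.percentile(q[:,2],97);t=q[q[:,2]>zt-.006]
        r=cv2.minAreaRect((t[:,:2]*1000).astype(np.float32))
        a=r[2] if r[1][0]>r[1][1] else r[2]-90
        print(c[i].round(0),s[i,4],"top",round(zt,4),"c",np.round(r[0],1),t[:,:2].mean(0).round(4),np.round(r[1],1),"bar",round(a,1))
    m=(P[:,2]>.11)&(P[:,2]<.14)&(abs(P[:,0]-.55)<.12)&(abs(P[:,1]-.11)<.12)
    print("lid z",np.median(P[m][:,2]),cv2.minAreaRect((P[m][:,:2]*1000).astype(np.float32)))
E
python3 - <<'E'
from h import *
o,p,d,K,T=wrist("w1");print(o["position"],o["tool_rot"],o["joint_positions"],o["time_s"],o["force"]);knobs(p,d,K,T)
E
```

```text
[0.54800722 0.10697148 0.29900502] [-1.57196422e+00  5.54565398e-04 -9.05649497e-01] [ 0.17284039  0.2776526  -0.5451228   1.71193894  0.1531479   1.19593114
 -1.3174172 ] 1.85 [ 0.55245164 -0.02280418 -0.22971786]
[276.  88.] 1133 top 0.1728 c [590.4 189.3] [0.5906 0.1891] [39.8 15.7] bar 81.1
[413. 149.] 1175 top 0.1716 c [625.2  64.5] [0.6253 0.0653] [39.3 16. ] bar 39.6
[229. 222.] 867 top 0.1717 c [466.  154.6] [0.4671 0.1547] [15.4 39.7] bar -7.1
[353. 269.] 1137 top 0.1721 c [499.9  29.7] [0.5009 0.0307] [16.3 39.8] bar -36.7
lid z 0.12376938791289713 ((546.3156127929688, 109.95417785644531), (165.38604736328125, 162.53939819335938), 15.594464302062988)
```

View pics/w1.png

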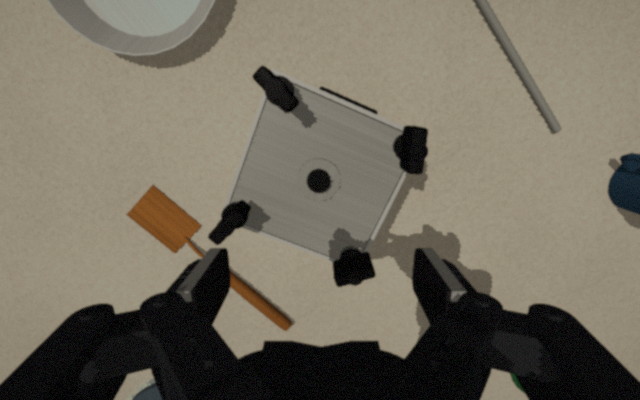

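The wrist picture shows all four knobs clearly, at (276,88), (413,149), (229,222) and (353,269). The bar sizes (40×15), tops (172 mm) and lid (124 mm) agree with the text. I'll grip knob A (0.626, 0.065) first.

Call:
{"method": "apply_moves", "body": {
  "plan": [
    [[0.081,0.03,0.0355,0,-0.02,0,-0.1],[0.081,0.03,0.0355,0,-0.02,0,-0.1],[0.081,0.05,0.0355,0,-0.02,0,-0.1],[0.081,0.09,0.0355,0,-0.02,0,-0.1],[0.081,0.125,0.0355,0,-0.02,0,-0.1],[0.081,0.154,0.0355,0,-0.02,0,-0.1],[0.081,0.154,0.0355,0,-0.02,0,-0.1],[0.081,0.154,0.0355,0,-0.02,0,1],[0.081,0.154,0.0355,0,-0.02,0,1],[0.081,0.154,0.0355,0,-0.02,0,1],[0.081,0.154,0.0355,0,-0.02,0,1]]
  ],
  "squeeze": 30
}}

```text
time_s: 2.82
position: [0.6272, 0.0643, 0.1484]
tool_rot: [-1.568, -0.002, -0.888]
force: [-1.4, -0.6, 3.4]
finger_gap: 0.0139
```

Call:
{"method": "apply_moves", "body": {
  "plan": [
    [[0,0.0006,0,0,0.125,0,1],[0,0.0012,0,0,0.25,0,1],[0,0.0019,0,0,0.375,0,1],[0,0.0025,0,0,0.5,0,1],[0,0.0025,0,0,0.5,0,1],[0,0.0025,0,0,0.5,0,1]]
  ]
}}

```text
time_s: 3.32
position: [0.6276, 0.0637, 0.1458]
tool_rot: [-1.567, -0.002, -1.386]
force: [-1.3, -1.5, 6.3]
finger_gap: 0.0135
```

```bash
python3 - <<'E'
from h import *
o=env.observe();print(o["position"],o["tool_rot"],o["force"],o["moment"],o["joint_positions"])
E
```

```text
[0.62757491 0.06365682 0.14576118] [-1.56670531 -0.00191632 -1.3857471 ] [-1.26562635 -1.49798329  6.27766503] [-0.42090034  0.29069348 -0.11663951] [ 0.08638129  0.51151484 -0.35186483  1.72534899  0.21333388  0.93816124
 -1.73590347]
```

Call:
{"method": "apply_moves", "body": {
  "plan": [
    [[0,0,0,0,0,0,-0.1],[0,0,0,0,0,0,-0.1],[0,-0.04,0,0,0,0,-0.1],[0,-0.055,0,0,-0.125,0,-0.1],[-0.119,-0.055,-0.142,0,-0.25,0,-0.1],[-0.119,-0.055,-0.142,0,-0.375,0,-0.1],[-0.119,-0.055,-0.142,0,-0.5,0,-0.1],[-0.119,-0.055,-0.142,0,-0.625,0,-0.1],[-0.119,-0.055,-0.142,0,-0.75,0,-0.1],[-0.119,-0.055,-0.142,0,-0.875,0,-0.1],[-0.119,-0.055,-0.142,0,-1.0,0,-0.1],[-0.119,-0.055,-0.142,0,-1.125,0,-0.1]]
  ]
}}

```text
time_s: 4.32
position: [0.4644, 0.1559, 0.1985]
tool_rot: [-1.571, -0.001, -0.253]
force: [0.4, 0.4, -0.4]
finger_gap: 0.0468
```

Call:
{"method": "apply_moves", "body": {
  "plan": [
    [[0.002,0,-0.001,0,-0.125,0,-0.1],[0.002,0,-0.001,0,-0.25,0,-0.1],[0.002,0,-0.001,0,-0.375,0,-0.1],[0.002,0,-0.001,0,-0.5,0,-0.1],[0.002,0,-0.001,0,-0.625,0,-0.1],[0.002,0,-0.001,0,-0.75,0,-0.1],[0.002,0,-0.001,0,-0.875,0,-0.1],[0.002,0,-0.001,0,-1.0,0,-0.1],[0.002,0,-0.001,0,-1.125,0,-0.1],[0.002,0,-0.001,0,-1.25,0,-0.1],[0.002,0,-0.001,0,-1.375,0,-0.1],[0.002,0,-0.001,0,-1.5,0,-0.1]]
  ]
}}

```text
time_s: 5.32
position: [0.4665, 0.154, 0.1983]
tool_rot: [-1.571, -0.0, 1.245]
force: [-0.2, 0.4, -0.1]
finger_gap: 0.0468
```

Call:
{"method": "apply_moves", "body": {
  "plan": [
    [[0,0,0,0,-0.125,0,-0.1],[0,0,0,0,-0.2,0,-0.1],[0,0.02,0,0,-0.2,0,-0.1],[0,0.0525,0,0,-0.2,0,-0.1],[0,0.0525,0,0,-0.2,0,-0.1],[0,0.0525,0,0,-0.2,0,1],[0,0.0525,0,0,-0.2,0,1],[0,0.0525,0,0,-0.2,0,1],[0,0.0525,0,0,-0.2,0,1]]
  ]
}}

```text
time_s: 6.07
position: [0.4673, 0.1541, 0.147]
tool_rot: [-1.573, -0.0, 1.437]
force: [-1.0, -1.9, 2.1]
finger_gap: 0.0131
```

Call:
{"method": "apply_moves", "body": {
  "plan": [
    [[0,0.0006,0,0,0.125,0,1],[0,0.0012,0,0,0.25,0,1],[0,0.0019,0,0,0.375,0,1],[0,0.0025,0,0,0.5,0,1],[0,0.0025,0,0,0.5,0,1],[0,0.0025,0,0,0.5,0,1]]
  ]
}}

```text
time_s: 6.57
position: [0.4671, 0.1536, 0.1443]
tool_rot: [-1.573, 0.0, 0.94]
force: [-1.8, -3.1, 8.0]
finger_gap: 0.0137
```

Call:
{"method": "apply_moves", "body": {
  "plan": [
    [[0,0,0,0,0,0,-0.1],[0,0,0,0,0,0,-0.1],[0,-0.04,0,0,0,0,-0.1],[-0.02,-0.055,-0.025,0,0,0,-0.1],[-0.046,-0.055,-0.057,0,0,0,-0.1],[-0.072,-0.055,-0.09,0,0,0,-0.1],[-0.08,-0.055,-0.101,0,0,0,-0.1],[-0.08,-0.035,-0.101,0,0,0,-0.1],[-0.08,-0.0025,-0.101,0,0,0,-0.1],[-0.08,-0.0025,-0.101,0,0,0,0.4],[-0.08,-0.0025,-0.101,0,0,0,1],[-0.08,-0.0025,-0.101,0,0,0,1]]
  ]
}}

```text
time_s: 7.57
position: [0.4998, 0.0294, 0.1462]
tool_rot: [-1.57, 0.003, 0.939]
force: [0.7, 0.6, -2.6]
finger_gap: 0.0135
```

Call:
{"method": "apply_moves", "body": {
  "plan": [
    [[0,0.0,0,0,0,0,1],[0,0.0006,0,0,0.125,0,1],[0,0.0012,0,0,0.25,0,1],[0,0.0019,0,0,0.375,0,1],[0,0.0025,0,0,0.5,0,1],[0,0.0025,0,0,0.5,0,1],[0,0.0025,0,0,0.5,0,1]]
  ]
}}

```text
time_s: 8.15
position: [0.5003, 0.0296, 0.1437]
tool_rot: [-1.572, 0.0, 0.44]
force: [-1.5, -1.5, -2.5]
finger_gap: 0.0133
```

Call:
{"method": "apply_moves", "body": {
  "plan": [
    [[0,0,0,0,0,0,-0.1],[0,0,0,0,0,0,-0.1],[0,-0.04,0,0,0,0,-0.1],[0.025,-0.055,0.018,0,0.125,0,-0.1],[0.058,-0.055,0.041,0,0.25,0,-0.1],[0.091,-0.055,0.064,0,0.375,0,-0.1],[0.124,-0.055,0.088,0,0.5,0,-0.1],[0.15,-0.055,0.106,0,0.58,0,-0.1],[0.15,-0.035,0.106,0,0.58,0,-0.1],[0.15,-0.0025,0.106,0,0.58,0,-0.1],[0.15,-0.0025,0.106,0,0.58,0,0.4],[0.15,-0.0025,0.106,0,0.58,0,1]]
  ]
}}

```text
time_s: 9.15
position: [0.5911, 0.189, 0.1448]
tool_rot: [-1.571, 0.002, -0.142]
force: [0.4, -0.8, 0.9]
finger_gap: 0.0234
```

Call:
{"method": "apply_moves", "body": {
  "plan": [
    [[0,0.0,0,0,0,0,1],[0,0.0,0,0,0,0,1],[0,0.0006,0,0,0.125,0,1],[0,0.0012,0,0,0.25,0,1],[0,0.0019,0,0,0.375,0,1],[0,0.0025,0,0,0.5,0,1],[0,0.0025,0,0,0.5,0,1],[0,0.0025,0,0,0.5,0,1]]
  ]
}}

```text
time_s: 9.82
position: [0.592, 0.1893, 0.1443]
tool_rot: [-1.569, -0.001, -0.64]
force: [-1.1, 0.7, -1.1]
finger_gap: 0.0137
```

Call:
{"method": "apply_moves", "body": {
  "plan": [
    [[0,0,0,0,0,0,-0.1],[0,0,0,0,0,0,-0.1],[0,-0.04,0,0,0,0,-0.1],[0.026,-0.055,-0.02,0,0.125,0,-0.1],[0.052,-0.055,-0.04,0,0.25,0,-0.1],[0.078,-0.055,-0.06,0,0.375,0,-0.1],[0.103,-0.055,-0.078,0,0.5,0,-0.1],[0.103,-0.055,-0.078,0,0.625,0,-0.1],[0.103,-0.035,-0.078,0,0.744,0,-0.1],[0.103,-0.0,-0.078,0,0.744,0,-0.1],[0.103,-0.0,-0.078,0,0.744,0,0.4],[0.103,-0.0,-0.078,0,0.744,0,1]]
  ]
}}

```text
time_s: 10.82
position: [0.6263, 0.0647, 0.1421]
tool_rot: [-1.574, 0.0, -1.386]
force: [0.7, 0.7, 0.2]
finger_gap: 0.0239
```

Call:
{"method": "apply_moves", "body": {
  "plan": [
    [[0,0,0,0,0,0,1],[0,0,0,0,0,0,1],[0,0,0,0,0,0,1]]
  ]
}}

```text
time_s: 11.07
position: [0.6279, 0.0639, 0.1442]
tool_rot: [-1.569, -0.001, -1.387]
force: [1.0, -3.6, -3.2]
finger_gap: 0.0136
```

Call:
{"method": "apply_moves", "body": {
  "plan": [
    [[0,0.0006,0,0,0.125,0,1],[0,0.0012,0,0,0.25,0,1],[0,0.0019,0,0,0.375,0,1],[0,0.0025,0,0,0.5,0,1],[0,0.0025,0,0,0.5,0,1],[0,0.0025,0,0,0.5,0,1]]
  ]
}}

```text
time_s: 11.57
position: [0.6279, 0.0629, 0.1418]
tool_rot: [-1.568, -0.002, -1.889]
force: [-0.1, -4.6, -2.1]
finger_gap: 0.0133
```

Call:
{"method": "apply_moves", "body": {
  "plan": [
    [[0,0,0,0,0,0,-0.1],[0,0,0,0,0,0,-0.1],[0,-0.04,0,0,0,0,-0.1],[0,-0.055,0,0,-0.125,0,-0.1],[0,-0.055,0,0,-0.25,0,-0.1],[0,-0.055,0,0,-0.375,0,-0.1],[0,-0.055,0,0,-0.5,0,-0.1],[0,-0.055,0,0,-0.625,0,-0.1],[0,-0.055,0,0,-0.75,0,-0.1],[0,-0.055,0,0,-0.875,0,-0.1],[0,-0.055,0,0,-1.0,0,-0.1],[0,-0.055,0,0,-1.125,0,-0.1]]
  ]
}}

```text
time_s: 12.57
position: [0.6278, 0.0663, 0.1969]
tool_rot: [-1.568, -0.001, -0.755]
force: [0.4, -0.3, -0.4]
finger_gap: 0.0472
```

Call:
{"method": "apply_moves", "body": {
  "plan": [
    [[-0.035,0,-0.009,0,-0.125,0,-0.1],[-0.07,0,-0.018,0,-0.25,0,-0.1],[-0.105,0,-0.028,0,-0.375,0,-0.1],[-0.14,0,-0.037,0,-0.5,0,-0.1],[-0.177,0,-0.0465,0,-0.625,0,-0.1],[-0.177,0,-0.0465,0,-0.75,0,-0.1],[-0.177,0,-0.0465,0,-0.875,0,-0.1],[-0.177,0,-0.0465,0,-1.0,0,-0.1],[-0.177,0,-0.0465,0,-1.125,0,-0.1],[-0.177,0,-0.0465,0,-1.25,0,-0.1],[-0.177,0,-0.0465,0,-1.375,0,-0.1],[-0.177,0,-0.0465,0,-1.5,0,-0.1]]
  ]
}}

```text
time_s: 13.57
position: [0.4674, 0.1548, 0.1968]
tool_rot: [-1.571, -0.003, 0.745]
force: [0.1, 0.4, -0.4]
finger_gap: 0.0473
```

Call:
{"method": "apply_moves", "body": {
  "plan": [
    [[0,0,0,0,-0.125,0,-0.1],[0,0.01,0,0,-0.195,0,-0.1],[0,0.035,0,0,-0.195,0,-0.1],[0,0.0525,0,0,-0.195,0,-0.1],[0,0.0525,0,0,-0.195,0,-0.1],[0,0.0525,0,0,-0.195,0,0.4],[0,0.0525,0,0,-0.195,0,1],[0,0.0525,0,0,-0.195,0,1],[0,0.0525,0,0,-0.195,0,1],[0,0.0525,0,0,-0.195,0,1]]
  ]
}}

```text
time_s: 14.4
position: [0.4673, 0.1535, 0.1444]
tool_rot: [-1.572, 0.0, 0.933]
force: [-2.2, -1.5, 5.8]
finger_gap: 0.0134
```

Call:
{"method": "apply_moves", "body": {
  "plan": [
    [[0,0.0006,0,0,0.125,0,1],[0,0.0012,0,0,0.25,0,1],[0,0.0019,0,0,0.375,0,1],[0,0.0025,0,0,0.5,0,1],[0,0.0025,0,0,0.5,0,1],[0,0.0025,0,0,0.5,0,1]]
  ]
}}

```text
time_s: 14.9
position: [0.4668, 0.153, 0.142]
tool_rot: [-1.573, 0.001, 0.432]
force: [-4.1, -3.7, 7.7]
finger_gap: 0.0133
```

Call:
{"method": "apply_moves", "body": {
  "plan": [
    [[0,0,0,0,0,0,-0.1],[0,0,0,0,0,0,-0.1],[0,-0.04,0,0,0,0,-0.1],[-0.005,-0.055,-0.03,0,0,0,-0.1],[-0.012,-0.055,-0.07,0,0,0,-0.1],[-0.018,-0.055,-0.108,0,0,0,-0.1],[-0.022,-0.055,-0.127,0,0,0,-0.1],[-0.022,-0.035,-0.127,0,0,0,-0.1],[-0.022,-0.0025,-0.127,0,0,0,-0.1],[-0.022,-0.0025,-0.127,0,0,0,-0.1],[-0.022,-0.0025,-0.127,0,0,0,0.4],[-0.022,-0.0025,-0.127,0,0,0,1]]
  ]
}}

```text
time_s: 15.9
position: [0.5012, 0.0298, 0.1443]
tool_rot: [-1.571, -0.002, 0.434]
force: [-0.1, 0.2, 0.3]
finger_gap: 0.0237
```

Call:
{"method": "apply_moves", "body": {
  "plan": [
    [[0,0,0,0,0,0,1],[0,0,0,0,0,0,1],[0,0,0,0,0,0,1]]
  ]
}}

```text
time_s: 16.15
position: [0.5005, 0.0293, 0.1444]
tool_rot: [-1.572, -0.001, 0.433]
force: [-4.3, -0.6, 6.2]
finger_gap: 0.0133
```

Call:
{"method": "apply_moves", "body": {
  "plan": [
    [[0,0.0006,0,0,0.125,0,1],[0,0.0012,0,0,0.25,0,1],[0,0.0019,0,0,0.375,0,1],[0,0.0025,0,0,0.5,0,1],[0,0.0025,0,0,0.5,0,1],[0,0.0025,0,0,0.5,0,1]]
  ]
}}

```text
time_s: 16.65
position: [0.5007, 0.0293, 0.1419]
tool_rot: [-1.571, -0.001, -0.067]
force: [-4.1, -0.5, 6.1]
finger_gap: 0.0135
```

Call:
{"method": "apply_moves", "body": {
  "plan": [
    [[0,0,0,0,0,0,-0.1],[0,0,0,0,0,0,-0.1],[0,-0.04,0,0,0,0,-0.1],[0.016,-0.055,0.032,0,0.125,0,-0.1],[0.032,-0.055,0.064,0,0.25,0,-0.1],[0.048,-0.055,0.098,0,0.375,0,-0.1],[0.064,-0.055,0.132,0,0.5,0,-0.1],[0.081,-0.055,0.165,0,0.58,0,-0.1],[0.081,-0.035,0.165,0,0.58,0,-0.1],[0.081,-0.0025,0.165,0,0.58,0,-0.1],[0.081,-0.0025,0.165,0,0.58,0,-0.1],[0.081,-0.0025,0.165,0,0.58,0,0.4]]
  ]
}}

```text
time_s: 17.65
position: [0.5914, 0.1876, 0.1417]
tool_rot: [-1.574, 0.002, -0.647]
force: [0.1, 0.0, -0.3]
finger_gap: 0.036
```

Call:
{"method": "apply_moves", "body": {
  "plan": [
    [[0,0,0,0,0,0,1],[0,0,0,0,0,0,1],[0,0,0,0,0,0,1],[0,0,0,0,0,0,1]]
  ]
}}

```text
time_s: 17.98
position: [0.592, 0.1893, 0.1448]
tool_rot: [-1.569, 0.0, -0.647]
force: [-4.5, 1.0, 4.5]
finger_gap: 0.0132
```

Call:
{"method": "apply_moves", "body": {
  "plan": [
    [[0,0.0006,0,0,0.125,0,1],[0,0.0012,0,0,0.25,0,1],[0,0.0019,0,0,0.375,0,1],[0,0.0025,0,0,0.5,0,1],[0,0.0025,0,0,0.5,0,1],[0,0.0025,0,0,0.5,0,1]]
  ]
}}

```text
time_s: 18.48
position: [0.5923, 0.1889, 0.1421]
tool_rot: [-1.569, 0.0, -1.144]
force: [-4.3, 0.9, 5.5]
finger_gap: 0.0136
```

Call:
{"method": "apply_moves", "body": {
  "plan": [
    [[0,0,0,0,0,0,-0.1],[0,0,0,0,0,0,-0.1],[0,-0.04,0,0,0,0,-0.1],[0.03,-0.055,-0.004,0,-0.125,0,-0.1],[0.06,-0.055,-0.008,0,-0.25,0,-0.1],[0.09,-0.055,-0.012,0,-0.375,0,-0.1],[0.128,-0.055,-0.018,0,-0.5,0,-0.1],[0.128,-0.055,-0.018,0,-0.625,0,-0.1],[0.128,-0.055,-0.018,0,-0.75,0,-0.1],[0.128,-0.055,-0.018,0,-0.875,0,-0.1],[0.128,-0.055,-0.018,0,-1.0,0,-0.1],[0.128,-0.055,-0.018,0,-1.125,0,-0.1]]
  ]
}}

```text
time_s: 19.48
position: [0.6291, 0.0627, 0.1954]
tool_rot: [-1.571, -0.001, -0.016]
force: [0.3, -0.7, -0.2]
finger_gap: 0.0471
```

Call:
{"method": "apply_moves", "body": {
  "plan": [
    [[0,0,0,0,-0.125,0,-0.1],[0,0,0,0,-0.25,0,-0.1],[0,0,0,0,-0.375,0,-0.1],[0,0,0,0,-0.5,0,-0.1],[0,0,0,0,-0.625,0,-0.1],[0,0,0,0,-0.75,0,-0.1],[0,0,0,0,-0.875,0,-0.1],[0,0,0,0,-1.0,0,-0.1],[0,0,0,0,-1.125,0,-0.1],[0,0,0,0,-1.25,0,-0.1],[0,0,0,0,-1.275,0,-0.1]]
  ]
}}

```text
time_s: 20.4
position: [0.6291, 0.0628, 0.1952]
tool_rot: [-1.571, -0.0, 1.256]
force: [0.2, -0.4, -0.2]
finger_gap: 0.047
```

Call:
{"method": "apply_moves", "body": {
  "plan": [
    [[0,0.025,0.001,0,0,0,-0.1],[0,0.055,0.001,0,0,0,-0.1],[0,0.055,0.001,0,0,0,-0.1],[0,0.055,0.001,0,0,0,0.4],[0,0.055,0.001,0,0,0,1],[0,0.055,0.001,0,0,0,1],[0,0.055,0.001,0,0,0,1],[0,0.055,0.001,0,0,0,1]]
  ]
}}

```text
time_s: 21.07
position: [0.6281, 0.0628, 0.1422]
tool_rot: [-1.573, 0.002, 1.251]
force: [-2.3, -5.3, 4.0]
finger_gap: 0.0133
```

Call:
{"method": "apply_moves", "body": {
  "plan": [
    [[0,0.0005,0,0,0.1,0,1],[0,0.001,0,0,0.2,0,1],[0,0.0015,0,0,0.3,0,1],[0,0.0015,0,0,0.3,0,1],[0,0.0015,0,0,0.3,0,1]]
  ]
}}

```text
time_s: 21.48
position: [0.6279, 0.0622, 0.1408]
tool_rot: [-1.574, 0.003, 0.951]
force: [-3.4, -5.8, 5.5]
finger_gap: 0.0133
```

Call:
{"method": "apply_moves", "body": {
  "plan": [
    [[0,0,0,0,0,0,-0.1],[0,0,0,0,0,0,-0.1],[0,-0.04,0,0,0,0,-0.1],[-0.004,-0.055,0.035,0,0.1,0,-0.1],[-0.008,-0.055,0.073,0,0.2,0,-0.1],[-0.012,-0.055,0.11,0,0.3,0,-0.1],[-0.016,-0.055,0.147,0,0.4,0,-0.1],[-0.019,-0.055,0.184,0,0.519,0,-0.1],[-0.019,-0.035,0.184,0,0.519,0,-0.1],[-0.019,-0.0015,0.184,0,0.519,0,-0.1],[-0.019,-0.0015,0.184,0,0.519,0,-0.1],[-0.019,-0.0015,0.184,0,0.519,0,0.4]]
  ]
}}

```text
time_s: 22.48
position: [0.4658, 0.1561, 0.1402]
tool_rot: [-1.57, 0.002, 0.435]
force: [0.6, 0.0, -0.1]
finger_gap: 0.0362
```

Call:
{"method": "apply_moves", "body": {
  "plan": [
    [[0,0,0,0,0,0,1],[0,0,0,0,0,0,1],[0,0,0,0,0,0,1],[0,0,0,0,0,0,1]]
  ]
}}

```text
time_s: 22.82
position: [0.4657, 0.1554, 0.1419]
tool_rot: [-1.571, 0.002, 0.433]
force: [-5.3, -1.2, 5.4]
finger_gap: 0.0135
```

Call:
{"method": "apply_moves", "body": {
  "plan": [
    [[0,0.0005,0,0,0.1,0,1],[0,0.001,0,0,0.2,0,1],[0,0.0015,0,0,0.3,0,1],[0,0.0015,0,0,0.3,0,1],[0,0.0015,0,0,0.3,0,1]]
  ]
}}

```text
time_s: 23.23
position: [0.466, 0.1555, 0.1407]
tool_rot: [-1.572, 0.001, 0.133]
force: [-4.0, -1.6, 6.3]
finger_gap: 0.0135
```

Call:
{"method": "apply_moves", "body": {
  "plan": [
    [[0,0,0,0,0,0,-0.1],[0,0,0,0,0,0,-0.1],[0,-0.04,0,0,0,0,-0.1],[0.004,-0.055,-0.03,0,0.1,0,-0.1],[0.008,-0.055,-0.068,0,0.2,0,-0.1],[0.012,-0.055,-0.105,0,0.2,0,-0.1],[0.018,-0.055,-0.13,0,0.2,0,-0.1],[0.018,-0.035,-0.13,0,0.2,0,-0.1],[0.018,-0.0015,-0.13,0,0.2,0,-0.1],[0.018,-0.0015,-0.13,0,0.2,0,-0.1],[0.018,-0.0015,-0.13,0,0.2,0,0.4],[0.018,-0.0015,-0.13,0,0.2,0,1]]
  ]
}}

```text
time_s: 24.23
position: [0.5028, 0.0298, 0.142]
tool_rot: [-1.57, -0.002, -0.065]
force: [0.6, -1.0, 1.3]
finger_gap: 0.024
```

Call:
{"method": "apply_moves", "body": {
  "plan": [
    [[0,0,0,0,0,0,1],[0,0,0,0,0,0,1],[0,0,0,0,0,0,1]]
  ]
}}

```text
time_s: 24.48
position: [0.5007, 0.03, 0.1422]
tool_rot: [-1.571, 0.001, -0.065]
force: [-5.3, 0.1, 3.9]
finger_gap: 0.0132
```

Call:
{"method": "apply_moves", "body": {
  "plan": [
    [[0,0.0005,0,0,0.1,0,1],[0,0.001,0,0,0.2,0,1],[0,0.0015,0,0,0.3,0,1],[0,0.0015,0,0,0.3,0,1],[0,0.0015,0,0,0.3,0,1]]
  ]
}}

```text
time_s: 24.9
position: [0.5011, 0.0299, 0.1408]
tool_rot: [-1.572, 0.0, -0.363]
force: [-5.1, 0.6, 7.0]
finger_gap: 0.0134
```

Call:
{"method": "apply_moves", "body": {
  "plan": [
    [[0,0,0,0,0,0,-0.1],[0,0,0,0,0,0,-0.1],[0,-0.04,0,0,0,0,-0.1],[0.005,-0.055,0.032,0,0.11,0,-0.1],[0.01,-0.055,0.069,0,0.23,0,-0.1],[0.016,-0.055,0.106,0,0.35,0,-0.1],[0.022,-0.055,0.144,0,0.47,0,-0.1],[0.0276,-0.055,0.1815,0,0.59,0,-0.1],[0.0276,-0.055,0.1815,0,0.71,0,-0.1],[0.0276,-0.035,0.1815,0,0.777,0,-0.1],[0.0276,-0.0015,0.1815,0,0.777,0,-0.1],[0.0276,-0.0015,0.1815,0,0.777,0,-0.1]]
  ]
}}

```text
time_s: 25.9
position: [0.5897, 0.1876, 0.1356]
tool_rot: [-1.58, 0.0, -1.141]
force: [-2.2, -1.4, -2.1]
finger_gap: 0.0472
```

Call:
{"method": "apply_moves", "body": {
  "plan": [
    [[0,0,0,0,0,0,0.4],[0,0,0,0,0,0,1],[0,0,0,0,0,0,1],[0,0,0,0,0,0,1],[0,0,0,0,0,0,1]]
  ]
}}

```text
time_s: 26.32
position: [0.5936, 0.1896, 0.1426]
tool_rot: [-1.567, 0.0, -1.143]
force: [-0.0, 1.7, 2.8]
finger_gap: 0.0137
```

Call:
{"method": "apply_moves", "body": {
  "plan": [
    [[0,0.0005,0,0,0.1,0,1],[0,0.001,0,0,0.2,0,1],[0,0.0015,0,0,0.3,0,1],[0,0.0015,0,0,0.3,0,1],[0,0.0015,0,0,0.3,0,1]]
  ]
}}

```text
time_s: 26.73
position: [0.5938, 0.1889, 0.1409]
tool_rot: [-1.567, 0.0, -1.441]
force: [-0.2, -0.4, 6.4]
finger_gap: 0.0136
```

Call:
{"method": "apply_moves", "body": {
  "plan": [
    [[0,0,0,0,0,0,-0.1],[0,0,0,0,0,0,-0.1],[0,-0.04,0,0,0,0,-0.1],[0.03,-0.055,0.004,0,-0.125,0,-0.1],[0.06,-0.055,0.008,0,-0.25,0,-0.1],[0.09,-0.055,0.014,0,-0.375,0,-0.1],[0.128,-0.055,0.02,0,-0.5,0,-0.1],[0.128,-0.055,0.02,0,-0.625,0,-0.1],[0.128,-0.055,0.02,0,-0.75,0,-0.1],[0.128,-0.055,0.02,0,-0.875,0,-0.1],[0.128,-0.055,0.02,0,-1.0,0,-0.1],[0.128,-0.055,0.02,0,-1.125,0,-0.1]]
  ]
}}

```text
time_s: 27.73
position: [0.6281, 0.0638, 0.1935]
tool_rot: [-1.572, 0.001, -0.311]
force: [-0.1, -0.6, 0.4]
finger_gap: 0.0473
```

Call:
{"method": "apply_moves", "body": {
  "plan": [
    [[0,0,0,0,-0.125,0,-0.1],[0,0,0,0,-0.25,0,-0.1],[0,0,0,0,-0.375,0,-0.1],[0,0,0,0,-0.5,0,-0.1],[0,0,0,0,-0.625,0,-0.1],[0,0,0,0,-0.75,0,-0.1],[0,0,0,0,-0.875,0,-0.1],[0,0,0,0,-1.0,0,-0.1],[0,0,0,0,-1.125,0,-0.1],[0,0,0,0,-1.25,0,-0.1],[0,0,0,0,-1.267,0,-0.1]]
  ]
}}

```text
time_s: 28.65
position: [0.6282, 0.0638, 0.1934]
tool_rot: [-1.569, 0.001, 0.953]
force: [-0.5, 0.7, -0.2]
finger_gap: 0.0467
```

```bash
python3 - <<'E'
from h import *
o,p,d,K,T=wrist("w2");print(o["position"],o["tool_rot"],o["joint_positions"],o["time_s"],o["force"])
v,u=np.nonzero(d>0);z=d[v,u]
P=np.c_[(u-K[0,2])/K[0,0]*z,(v-K[1,2])/K[1,1]*z,z]@T[:3,:3].T+T[:3,3]
c,s=np.cos(np.radians(15.8)),np.sin(np.radians(15.8));q=(P[:,:2]-[.5457,.1097])@np.array([[c,-s],[s,c]])
m=(abs(q)<.05).all(1)&(np.hypot(*q.T)>.02)&(abs(P[:,2]-.12)<.012)
A=np.c_[q[m],np.ones(m.sum())];print(m.sum(),np.linalg.lstsq(A,P[m][:,2],rcond=None)[0], q[m].min(0),q[m].max(0))
lip=(abs(q).max(1)>.0775)&(abs(q).max(1)<.0805)&(abs(P[:,2]-.12)<.012);print(lip.sum(),np.median(P[lip][:,2]))
E
```

```text
[0.62818878 0.0638123  0.19335855] [-1.56937465e+00  6.86893623e-04  9.52621119e-01] [ 0.37681282  0.5602291  -0.78337439  1.6593638   0.43218763  1.10528976
  0.42387089] 28.65 [-0.45589743  0.67904762 -0.19746274]
20453 [0.00046898 0.00099846 0.11816212] [-0.04999897 -0.04999885] [0.04999821 0.04999946]
2563 0.12207624752974752
```

Call:
{"method": "apply_moves", "body": {
  "plan": [
    [[0,0.025,0,0,0,0,-0.1],[0,0.055,0,0,0,0,-0.1],[0,0.055,0,0,0,0,-0.1],[0,0.055,0,0,0,0,0.4],[0,0.055,0,0,0,0,1],[0,0.055,0,0,0,0,1],[0,0.055,0,0,0,0,1],[0,0.055,0,0,0,0,1]]
  ]
}}

```text
time_s: 29.37
position: [0.6277, 0.0622, 0.1407]
tool_rot: [-1.572, 0.005, 0.947]
force: [-5.1, -4.3, 3.0]
finger_gap: 0.0134
```

Call:
{"method": "apply_moves", "body": {
  "plan": [
    [[0,0.0005,0,0,0.1,0,1],[0,0.0005,0,0,0.1,0,1],[0,0.0005,0,0,0.1,0,1]]
  ]
}}

```text
time_s: 29.62
position: [0.6276, 0.0621, 0.1403]
tool_rot: [-1.572, 0.005, 0.847]
force: [-5.8, -3.8, 3.2]
finger_gap: 0.0136
```

Call:
{"method": "apply_moves", "body": {
  "plan": [
    [[0,0.0005,0,0,0.1,0,1],[0,0.0005,0,0,0.1,0,1],[0,0.0005,0,0,0.1,0,1]]
  ]
}}

```text
time_s: 29.87
position: [0.6275, 0.0619, 0.1401]
tool_rot: [-1.573, 0.005, 0.746]
force: [-7.8, -4.6, 4.4]
finger_gap: 0.0134
```

Call:
{"method": "apply_moves", "body": {
  "plan": [
    [[0,0,0,0,0,0,-0.1],[0,0,0,0,0,0,-0.1],[0,-0.04,0,0,0,0,-0.1],[-0.011,-0.055,0.034,0,0.12,0,-0.1],[-0.023,-0.055,0.071,0,0.24,0,-0.1],[-0.035,-0.055,0.108,0,0.36,0,-0.1],[-0.047,-0.055,0.145,0,0.48,0,-0.1],[-0.057,-0.055,0.176,0,0.614,0,-0.1],[-0.057,-0.035,0.176,0,0.614,0,-0.1],[-0.057,-0.001,0.176,0,0.614,0,-0.1],[-0.057,-0.001,0.176,0,0.614,0,-0.1],[-0.057,-0.001,0.176,0,0.614,0,0.4]]
  ]
}}

```text
time_s: 30.87
position: [0.4666, 0.1548, 0.1391]
tool_rot: [-1.571, 0.002, 0.136]
force: [0.1, -0.2, 0.2]
finger_gap: 0.036
```

Call:
{"method": "apply_moves", "body": {
  "plan": [
    [[0,0,0,0,0,0,1],[0,0,0,0,0,0,1],[0,0,0,0,0,0,1],[0,0,0,0,0,0,1]]
  ]
}}

```text
time_s: 31.2
position: [0.4661, 0.1548, 0.1407]
tool_rot: [-1.571, 0.002, 0.134]
force: [-6.0, -0.0, 6.2]
finger_gap: 0.0135
```

Call:
{"method": "apply_moves", "body": {
  "plan": [
    [[0,0.0005,0,0,0.1,0,1],[0,0.0005,0,0,0.1,0,1],[0,0.0005,0,0,0.1,0,1]]
  ]
}}

```text
time_s: 31.45
position: [0.4662, 0.1548, 0.1405]
tool_rot: [-1.571, 0.001, 0.034]
force: [-6.8, -0.6, 8.2]
finger_gap: 0.0131
```

Call:
{"method": "apply_moves", "body": {
  "plan": [
    [[0,0.0005,0,0,0.1,0,1],[0,0.0005,0,0,0.1,0,1],[0,0.0005,0,0,0.1,0,1]]
  ]
}}

```text
time_s: 31.7
position: [0.4662, 0.1549, 0.1403]
tool_rot: [-1.572, 0.001, -0.066]
force: [-7.7, -1.7, 9.8]
finger_gap: 0.0132
```

Call:
{"method": "apply_moves", "body": {
  "plan": [
    [[0,0,0,0,0,0,-0.1],[0,0,0,0,0,0,-0.1],[0,-0.04,0,0,0,0,-0.1],[0.01,-0.055,-0.029,0,0.1,0,-0.1],[0.022,-0.055,-0.064,0,0.2,0,-0.1],[0.034,-0.055,-0.098,0,0.297,0,-0.1],[0.0427,-0.055,-0.1227,0,0.297,0,-0.1],[0.0427,-0.035,-0.1227,0,0.297,0,-0.1],[0.0427,-0.001,-0.1227,0,0.297,0,-0.1],[0.0427,-0.001,-0.1227,0,0.297,0,-0.1],[0.0427,-0.001,-0.1227,0,0.297,0,0.4],[0.0427,-0.001,-0.1227,0,0.297,0,1]]
  ]
}}

```text
time_s: 32.7
position: [0.5027, 0.0298, 0.1405]
tool_rot: [-1.57, -0.002, -0.361]
force: [0.2, -0.3, 1.3]
finger_gap: 0.0238
```

Call:
{"method": "apply_moves", "body": {
  "plan": [
    [[0,0,0,0,0,0,1],[0,0,0,0,0,0,1],[0,0,0,0,0,0,1]]
  ]
}}

```text
time_s: 32.95
position: [0.5013, 0.0305, 0.1408]
tool_rot: [-1.57, 0.0, -0.361]
force: [-5.4, 2.1, 5.4]
finger_gap: 0.0136
```

Call:
{"method": "apply_moves", "body": {
  "plan": [
    [[0,0.0005,0,0,0.1,0,1],[0,0.0005,0,0,0.1,0,1],[0,0.0005,0,0,0.1,0,1]]
  ]
}}

```text
time_s: 33.2
position: [0.5015, 0.0304, 0.1405]
tool_rot: [-1.57, -0.0, -0.461]
force: [-5.8, 2.3, 7.3]
finger_gap: 0.0134
```

Call:
{"method": "apply_moves", "body": {
  "plan": [
    [[0,0.0005,0,0,0.1,0,1],[0,0.0005,0,0,0.1,0,1],[0,0.0005,0,0,0.1,0,1]]
  ]
}}

```text
time_s: 33.45
position: [0.5016, 0.0303, 0.1403]
tool_rot: [-1.57, -0.001, -0.562]
force: [-4.7, 1.0, 8.7]
finger_gap: 0.0135
```

Call:
{"method": "apply_moves", "body": {
  "plan": [
    [[0,0,0,0,0,0,-0.1],[0,0,0,0,0,0,-0.1],[0,-0.04,0,0,0,0,-0.1],[-0.001,-0.055,0.033,0,0.12,0,-0.1],[-0.003,-0.055,0.07,0,0.24,0,-0.1],[-0.005,-0.055,0.108,0,0.36,0,-0.1],[-0.007,-0.055,0.146,0,0.48,0,-0.1],[-0.0086,-0.055,0.183,0,0.6,0,-0.1],[-0.0086,-0.055,0.183,0,0.72,0,-0.1],[-0.0086,-0.05,0.183,0,0.84,0,-0.1],[-0.0086,-0.03,0.183,0,0.878,0,-0.1],[-0.0086,-0.001,0.183,0,0.878,0,-0.1]]
  ]
}}

```text
time_s: 34.45
position: [0.5947, 0.19, 0.1417]
tool_rot: [-1.563, 0.001, -1.441]
force: [1.7, -0.4, -0.6]
finger_gap: 0.0471
```

Call:
{"method": "apply_moves", "body": {
  "plan": [
    [[0,0,0,0,0,0,-0.1],[0,0,0,0,0,0,0.4],[0,0,0,0,0,0,1],[0,0,0,0,0,0,1],[0,0,0,0,0,0,1],[0,0,0,0,0,0,1]]
  ]
}}

```text
time_s: 34.95
position: [0.5932, 0.1889, 0.1409]
tool_rot: [-1.567, 0.001, -1.441]
force: [1.2, 0.6, 2.5]
finger_gap: 0.0136
```

Call:
{"method": "apply_moves", "body": {
  "plan": [
    [[0,0.0005,0,0,0.1,0,1],[0,0.0005,0,0,0.1,0,1],[0,0.0005,0,0,0.1,0,1]]
  ]
}}

```text
time_s: 35.2
position: [0.5932, 0.1888, 0.1403]
tool_rot: [-1.567, 0.0, -1.538]
force: [1.1, -1.3, 5.9]
finger_gap: 0.0134
```

Call:
{"method": "apply_moves", "body": {
  "plan": [
    [[0,0.0005,0,0,0.1,0,1],[0,0.0005,0,0,0.1,0,1],[0,0.0005,0,0,0.1,0,1]]
  ]
}}

```text
time_s: 35.45
position: [0.5932, 0.1886, 0.1401]
tool_rot: [-1.567, 0.001, -1.638]
force: [-0.7, -1.7, 8.1]
finger_gap: 0.0135
```

Call:
{"method": "apply_moves", "body": {
  "plan": [
    [[0,0,0,0,0,0,-0.1],[0,0,0,0,0,0,-0.1],[0,-0.04,0,0,0,0,-0.1],[0.03,-0.055,0.01,0,-0.125,0,-0.1],[0.06,-0.055,0.02,0,-0.25,0,-0.1],[0.09,-0.055,0.03,0,-0.375,0,-0.1],[0.122,-0.055,0.044,0,-0.5,0,-0.1],[0.122,-0.055,0.044,0,-0.625,0,-0.1],[0.122,-0.055,0.044,0,-0.75,0,-0.1],[0.122,-0.055,0.044,0,-0.875,0,-0.1],[0.122,-0.055,0.044,0,-1.0,0,-0.1],[0.122,-0.055,0.044,0,-1.125,0,-0.1]]
  ]
}}

```text
time_s: 36.45
position: [0.6268, 0.0639, 0.1925]
tool_rot: [-1.571, 0.001, -0.507]
force: [0.4, 0.1, 0.9]
finger_gap: 0.0469
```

Call:
{"method": "apply_moves", "body": {
  "plan": [
    [[0,0,0,0,-0.125,0,-0.1],[0,0,0,0,-0.25,0,-0.1],[0,0,0,0,-0.375,0,-0.1],[0,0,0,0,-0.5,0,-0.1],[0,0,0,0,-0.625,0,-0.1],[0,0,0,0,-0.75,0,-0.1],[0,0,0,0,-0.875,0,-0.1],[0,0,0,0,-1.0,0,-0.1],[0,0,0,0,-1.125,0,-0.1],[0,0,0,0,-1.25,0,-0.1],[0,0,0,0,-1.26,0,-0.1]]
  ]
}}

```text
time_s: 37.37
position: [0.6269, 0.0637, 0.1924]
tool_rot: [-1.569, 0.001, 0.749]
force: [0.2, 0.3, -0.1]
finger_gap: 0.047
```

Call:
{"method": "apply_moves", "body": {
  "plan": [
    [[0,0.025,0,0,0,0,-0.1],[0,0.055,0,0,0,0,-0.1],[0,0.055,0,0,0,0,-0.1],[0,0.055,0,0,0,0,0.4],[0,0.055,0,0,0,0,1],[0,0.055,0,0,0,0,1],[0,0.055,0,0,0,0,1],[0,0.055,0,0,0,0,1],[0,0.055,0,0,0,0,1]]
  ]
}}

```text
time_s: 38.12
position: [0.6264, 0.0627, 0.1398]
tool_rot: [-1.572, 0.003, 0.744]
force: [-4.4, -1.8, 2.5]
finger_gap: 0.0136
```

Call:
{"method": "apply_moves", "body": {
  "plan": [
    [[0,0.0005,0,0,0.1,0,1],[0,0.0005,0,0,0.1,0,1],[0,0.0005,0,0,0.1,0,1]]
  ]
}}

```text
time_s: 38.37
position: [0.6265, 0.0628, 0.1396]
tool_rot: [-1.572, 0.003, 0.643]
force: [-4.5, -3.0, 4.3]
finger_gap: 0.0137
```

Call:
{"method": "apply_moves", "body": {
  "plan": [
    [[0,0.0005,0,0,0.1,0,1],[0,0.0005,0,0,0.1,0,1],[0,0.0005,0,0,0.1,0,1]]
  ]
}}

```text
time_s: 38.62
position: [0.6264, 0.0627, 0.1394]
tool_rot: [-1.573, 0.003, 0.543]
force: [-6.3, -3.3, 6.6]
finger_gap: 0.0136
```

Call:
{"method": "apply_moves", "body": {
  "plan": [
    [[0,0.0002,0,0,0.05,0,1],[0,0.0002,0,0,0.05,0,1],[0,0.0002,0,0,0.05,0,1]]
  ]
}}

```text
time_s: 38.87
position: [0.6264, 0.0627, 0.1393]
tool_rot: [-1.573, 0.003, 0.494]
force: [-6.2, -4.1, 7.5]
finger_gap: 0.0139
```

Call:
{"method": "apply_moves", "body": {
  "plan": [
    [[0,0,0,0,0,0,-0.1],[0,0,0,0,0,0,-0.1],[0,-0.04,0,0,0,0,-0.1],[-0.02,-0.055,0.03,0,0.12,0,-0.1],[-0.04,-0.055,0.062,0,0.24,0,-0.1],[-0.06,-0.055,0.094,0,0.36,0,-0.1],[-0.08,-0.055,0.126,0,0.48,0,-0.1],[-0.098,-0.055,0.156,0,0.559,0,-0.1],[-0.098,-0.035,0.156,0,0.559,0,-0.1],[-0.098,-0.0,0.156,0,0.559,0,-0.1],[-0.098,-0.0,0.156,0,0.559,0,-0.1],[-0.098,-0.0,0.156,0,0.559,0,0.4]]
  ]
}}

```text
time_s: 39.87
position: [0.4666, 0.1547, 0.1367]
tool_rot: [-1.571, 0.002, -0.063]
force: [0.5, 0.0, 0.1]
finger_gap: 0.0362
```

Call:
{"method": "apply_moves", "body": {
  "plan": [
    [[0,0,0,0,0,0,1],[0,0,0,0,0,0,1],[0,0,0,0,0,0,1],[0,0,0,0,0,0,1],[0,0,0,0,0,0,1]]
  ]
}}

```text
time_s: 40.28
position: [0.4661, 0.1554, 0.1386]
tool_rot: [-1.571, 0.001, -0.064]
force: [-6.8, 1.0, 5.0]
finger_gap: 0.0133
```

Call:
{"method": "apply_moves", "body": {
  "plan": [
    [[0,0.0005,0,0,0.1,0,1],[0,0.0005,0,0,0.1,0,1],[0,0.0005,0,0,0.1,0,1]]
  ]
}}

```text
time_s: 40.53
position: [0.4664, 0.1554, 0.1384]
tool_rot: [-1.571, 0.001, -0.165]
force: [-7.1, 0.3, 7.2]
finger_gap: 0.0139
```

Call:
{"method": "apply_moves", "body": {
  "plan": [
    [[0,0.0002,0,0,0.05,0,1],[0,0.0002,0,0,0.05,0,1],[0,0.0002,0,0,0.05,0,1]]
  ]
}}

```text
time_s: 40.78
position: [0.4665, 0.1554, 0.1383]
tool_rot: [-1.571, 0.0, -0.214]
force: [-6.3, -0.9, 8.3]
finger_gap: 0.0132
```

Call:
{"method": "apply_moves", "body": {
  "plan": [
    [[0,0,0,0,0,0,-0.1],[0,0,0,0,0,0,-0.1],[0,-0.04,0,0,0,0,-0.1],[0.015,-0.055,-0.028,0,0.12,0,-0.1],[0.032,-0.055,-0.061,0,0.24,0,-0.1],[0.048,-0.055,-0.092,0,0.348,0,-0.1],[0.0603,-0.055,-0.115,0,0.348,0,-0.1],[0.0603,-0.035,-0.115,0,0.348,0,-0.1],[0.0603,-0.0,-0.115,0,0.348,0,-0.1],[0.0603,-0.0,-0.115,0,0.348,0,-0.1],[0.0603,-0.0,-0.115,0,0.348,0,0.4],[0.0603,-0.0,-0.115,0,0.348,0,1]]
  ]
}}

```text
time_s: 41.78
position: [0.5026, 0.03, 0.1376]
tool_rot: [-1.569, -0.001, -0.561]
force: [0.5, 0.5, -0.4]
finger_gap: 0.0237
```

Call:
{"method": "apply_moves", "body": {
  "plan": [
    [[0,0,0,0,0,0,1],[0,0,0,0,0,0,1],[0,0,0,0,0,0,1],[0,0,0,0,0,0,1]]
  ]
}}

```text
time_s: 42.12
position: [0.5018, 0.0307, 0.138]
tool_rot: [-1.569, -0.001, -0.561]
force: [-4.7, 2.3, 6.9]
finger_gap: 0.0135
```

Call:
{"method": "apply_moves", "body": {
  "plan": [
    [[0,0.0005,0,0,0.1,0,1],[0,0.0005,0,0,0.1,0,1],[0,0.0005,0,0,0.1,0,1]]
  ]
}}

```text
time_s: 42.37
position: [0.502, 0.0306, 0.1378]
tool_rot: [-1.569, -0.001, -0.662]
force: [-4.1, 2.2, 8.7]
finger_gap: 0.0137
```

Call:
{"method": "apply_moves", "body": {
  "plan": [
    [[0,0.0002,0,0,0.05,0,1],[0,0.0002,0,0,0.05,0,1],[0,0.0002,0,0,0.05,0,1]]
  ]
}}

```text
time_s: 42.62
position: [0.5022, 0.0305, 0.1377]
tool_rot: [-1.569, -0.002, -0.711]
force: [-5.0, 1.3, 10.0]
finger_gap: 0.0138
```

Call:
{"method": "apply_moves", "body": {
  "plan": [
    [[0,0,0,0,0,0,-0.1],[0,0,0,0,0,0,-0.1],[0,-0.04,0,0,0,0,-0.1],[-0.007,-0.055,0.033,0,0.12,0,-0.1],[-0.014,-0.055,0.07,0,0.24,0,-0.1],[-0.021,-0.055,0.107,0,0.36,0,-0.1],[-0.028,-0.055,0.144,0,0.48,0,-0.1],[-0.0356,-0.055,0.1786,0,0.6,0,-0.1],[-0.0356,-0.055,0.1786,0,0.72,0,-0.1],[-0.0356,-0.055,0.1786,0,0.84,0,-0.1],[-0.0356,-0.04,0.1786,0,0.926,0,-0.1],[-0.0356,0,0.1786,0,0.926,0,-0.1]]
  ]
}}

```text
time_s: 43.62
position: [0.5961, 0.1899, 0.1407]
tool_rot: [-1.558, 0.005, -1.641]
force: [1.2, 0.8, 0.0]
finger_gap: 0.0473
```

Call:
{"method": "apply_moves", "body": {
  "plan": [
    [[0,0,0,0,0,0,-0.1],[0,0,0,0,0,0,-0.1],[0,0,0,0,0,0,0.4],[0,0,0,0,0,0,1],[0,0,0,0,0,0,1],[0,0,0,0,0,0,1],[0,0,0,0,0,0,1],[0,0,0,0,0,0,1]]
  ]
}}

```text
time_s: 44.28
position: [0.5926, 0.1886, 0.1375]
tool_rot: [-1.567, 0.002, -1.638]
force: [0.1, 0.8, 6.3]
finger_gap: 0.0135
```

Call:
{"method": "apply_moves", "body": {
  "plan": [
    [[0,0.0004,0,0,0.08,0,1],[0,0.0004,0,0,0.08,0,1],[0,0.0004,0,0,0.08,0,1]]
  ]
}}

```text
time_s: 44.53
position: [0.5925, 0.1885, 0.1374]
tool_rot: [-1.567, 0.002, -1.718]
force: [-0.3, 0.7, 8.0]
finger_gap: 0.0135
```

Checking B's absolute load: back off in small steps, watch the force fall, then retighten.

Call:
{"method": "apply_moves", "body": {
  "plan": [
    [[0,-0.0005,0,0,-0.1,0,1],[0,-0.0005,0,0,-0.1,0,1],[0,-0.0005,0,0,-0.1,0,1]]
  ]
}}

```text
time_s: 44.78
position: [0.5925, 0.1886, 0.1376]
tool_rot: [-1.567, 0.002, -1.617]
force: [-0.1, 0.4, 6.1]
finger_gap: 0.0139
```

Call:
{"method": "apply_moves", "body": {
  "plan": [
    [[0,-0.0005,0,0,-0.1,0,1],[0,-0.0005,0,0,-0.1,0,1],[0,-0.0005,0,0,-0.1,0,1]]
  ]
}}

```text
time_s: 45.03
position: [0.5925, 0.1887, 0.1378]
tool_rot: [-1.567, 0.001, -1.519]
force: [0.9, 1.6, 5.1]
finger_gap: 0.0134
```

Call:
{"method": "apply_moves", "body": {
  "plan": [
    [[0,-0.0005,0,0,-0.1,0,1],[0,-0.0005,0,0,-0.1,0,1],[0,-0.0005,0,0,-0.1,0,1]]
  ]
}}

```text
time_s: 45.28
position: [0.5926, 0.1888, 0.1383]
tool_rot: [-1.567, 0.001, -1.419]
force: [0.8, 1.9, 5.4]
finger_gap: 0.0137
```

Call:
{"method": "apply_moves", "body": {
  "plan": [
    [[0,-0.0005,0,0,-0.1,0,1],[0,-0.0005,0,0,-0.1,0,1],[0,-0.0005,0,0,-0.1,0,1]]
  ]
}}

```text
time_s: 45.53
position: [0.5925, 0.1889, 0.1388]
tool_rot: [-1.567, 0.001, -1.319]
force: [0.7, 1.6, 6.4]
finger_gap: 0.0132
```

B lost contact after about 0.2 rad, so it held only about 10 N. The other three count about 0.34 rad past contact, or about 20 N. I'll retighten B further.

Call:
{"method": "apply_moves", "body": {
  "plan": [
    [[0,0.0005,0,0,0.1,0,1],[0,0.001,0,0,0.2,0,1],[0,0.001,0,0,0.2,0,1],[0,0.001,0,0,0.2,0,1]]
  ]
}}

```text
time_s: 45.87
position: [0.5926, 0.1887, 0.1378]
tool_rot: [-1.567, 0.001, -1.52]
force: [2.0, 0.3, 6.0]
finger_gap: 0.0134
```

Call:
{"method": "apply_moves", "body": {
  "plan": [
    [[0,0.0005,0,0,0.1,0,1],[0,0.001,0,0,0.2,0,1],[0,0.001,0,0,0.2,0,1],[0,0.001,0,0,0.2,0,1]]
  ]
}}

```text
time_s: 46.2
position: [0.5926, 0.1885, 0.1374]
tool_rot: [-1.567, 0.002, -1.72]
force: [-0.7, 0.5, 9.1]
finger_gap: 0.0134
```

Call:
{"method": "apply_moves", "body": {
  "plan": [
    [[0,0.0005,0,0,0.1,0,1],[0,0.0005,0,0,0.1,0,1],[0,0.0005,0,0,0.1,0,1]]
  ]
}}

```text
time_s: 46.45
position: [0.5926, 0.1883, 0.1372]
tool_rot: [-1.567, 0.002, -1.82]
force: [-1.4, 1.0, 10.9]
finger_gap: 0.0137
```

```bash
python3 -c "
from cell import env
o=env.observe();print(o['joint_positions'],o['force'],o['tool_rot'])"
```

```text
[-0.18983654  0.49628302 -0.25290682  1.75849861  0.1532924   0.90224094
 -2.32881869] [-1.37764357  0.95076603 10.93290836] [-1.56745724e+00  1.74229595e-03 -1.82047982e+00]
```

Call:
{"method": "apply_moves", "body": {
  "plan": [
    [[0,0.0004,0,0,0.08,0,1],[0,0.0004,0,0,0.08,0,1],[0,0.0004,0,0,0.08,0,1]]
  ]
}}

```text
time_s: 46.7
position: [0.5926, 0.1883, 0.137]
tool_rot: [-1.568, 0.002, -1.901]
force: [-2.4, -1.6, 11.9]
finger_gap: 0.014
```

Call:
{"method": "apply_moves", "body": {
  "plan": [
    [[0,0,0,0,0,0,-0.1],[0,0,0,0,0,0,-0.1],[0,-0.04,0,0,0,0,-0.1],[-0.03,-0.055,-0.008,0,-0.125,0,-0.1],[-0.06,-0.055,-0.017,0,-0.25,0,-0.1],[-0.09,-0.055,-0.026,0,-0.375,0,-0.1],[-0.12,-0.055,-0.0345,0,-0.5,0,-0.1],[-0.12,-0.055,-0.0345,0,-0.625,0,-0.1],[-0.12,-0.055,-0.0345,0,-0.75,0,-0.1],[-0.12,-0.055,-0.0345,0,-0.875,0,-0.1],[-0.12,-0.055,-0.0345,0,-1.0,0,-0.1],[-0.12,-0.055,-0.0345,0,-1.125,0,-0.1]]
  ]
}}

```text
time_s: 47.7
position: [0.5967, 0.3121, 0.1881]
tool_rot: [-1.573, 0.0, -0.768]
force: [-0.1, -0.2, 0.7]
finger_gap: 0.047
```

Call:
{"method": "apply_moves", "body": {
  "plan": [
    [[0,0,0,0,-0.064,0,-0.1],[0,0.025,0,0,-0.064,0,-0.1],[0,0.055,0,0,-0.064,0,-0.1],[0,0.055,0,0,-0.064,0,-0.1],[0,0.055,0,0,-0.064,0,0.4],[0,0.055,0,0,-0.064,0,1],[0,0.055,0,0,-0.064,0,1],[0,0.055,0,0,-0.064,0,1],[0,0.055,0,0,-0.064,0,1],[0,0.055,0,0,-0.064,0,1]]
  ]
}}

```text
time_s: 48.53
position: [0.5975, 0.3129, 0.1352]
tool_rot: [-1.569, -0.001, -0.709]
force: [-0.1, 0.2, 0.2]
finger_gap: -0.0001
```

Call:
{"method": "apply_moves", "body": {
  "plan": [
    [[0,-0.0005,0,0,-0.1,0,1],[0,-0.0005,0,0,-0.1,0,1],[0,-0.0005,0,0,-0.1,0,1]]
  ]
}}

```text
time_s: 48.78
position: [0.5973, 0.3126, 0.135]
tool_rot: [-1.57, -0.0, -0.611]
force: [0.5, -0.2, -0.2]
finger_gap: 0.0003
```

Call:
{"method": "apply_moves", "body": {
  "plan": [
    [[0,-0.0005,0,0,-0.1,0,1],[0,-0.0005,0,0,-0.1,0,1],[0,-0.0005,0,0,-0.1,0,1]]
  ]
}}

```text
time_s: 49.03
position: [0.5972, 0.3125, 0.1352]
tool_rot: [-1.571, 0.0, -0.513]
force: [0.6, 0.1, 0.0]
finger_gap: -0.0
```

Call:
{"method": "apply_moves", "body": {
  "plan": [
    [[0,0.0005,0,0,0.1,0,1],[0,0.001,0,0,0.2,0,1],[0,0.001,0,0,0.2,0,1],[0,0.001,0,0,0.2,0,1]]
  ]
}}

```text
time_s: 49.37
position: [0.5972, 0.3127, 0.1343]
tool_rot: [-1.571, -0.0, -0.708]
force: [-0.4, 0.0, -0.6]
finger_gap: -0.0
```

My B→D transit had an arithmetic slip. The arm stopped in free air beside the pot, and the forces stayed near zero. Going back to D.

Call:
{"method": "apply_moves", "body": {
  "plan": [
    [[0,-0.04,0,0,0,0,-0.1],[0,-0.06,0,0,0,0,-0.1],[0.014,-0.06,-0.035,0,0,0,-0.1],[0.028,-0.06,-0.07,0,0,0,-0.1],[0.042,-0.06,-0.105,0,0,0,-0.1],[0.056,-0.06,-0.14,0,0,0,-0.1],[0.07,-0.06,-0.175,0,0,0,-0.1],[0.084,-0.06,-0.21,0,0,0,-0.1],[0.098,-0.06,-0.245,0,0,0,-0.1],[0.111,-0.06,-0.276,0,0,0,-0.1],[0.111,-0.06,-0.276,0,0,0,-0.1]]
  ]
}}

```text
time_s: 50.28
position: [0.4996, 0.023, 0.1937]
tool_rot: [-1.576, -0.001, -0.718]
force: [-0.8, -0.4, -0.2]
finger_gap: 0.0469
```

```bash
python3 - <<'E'
from h import *
o,p,d,K,T=wrist("w3");print(o["position"],o["tool_rot"],o["time_s"])
v,u=np.nonzero(d>0);z=d[v,u]
P=np.c_[(u-K[0,2])/K[0,0]*z,(v-K[1,2])/K[1,1]*z,z]@T[:3,:3].T+T[:3,3]
c,s=np.cos(np.radians(15.8)),np.sin(np.radians(15.8));q=(P[:,:2]-[.5457,.1097])@np.array([[c,-s],[s,c]])
m=(abs(q)<.05).all(1)&(np.hypot(*q.T)>.02)&(abs(P[:,2]-.12)<.012)
print(np.linalg.lstsq(np.c_[q[m],np.ones(m.sum())],P[m][:,2],rcond=None)[0])
t,dt=env.snapshot("top");a=cv2.imread("pics/top0.png")
cv2.imwrite("pics/top1.png",t)
for n,(x,y,w,h) in dict(tin=(115,125,95,90),bowl=(440,172,70,70),jar=(418,240,45,40)).items():
    g0,g1=[cv2.cvtColor(i[y:y+h,x:x+w],cv2.COLOR_BGR2GRAY).astype(np.float32) for i in(a,t)]
    print(n,cv2.phaseCorrelate(g0,g1))
E
```

```text
[0.4996092  0.02299025 0.1937405 ] [-1.57648300e+00 -1.47656475e-03 -7.18215606e-01] 50.2833
[-0.00123282  0.00146095  0.11762722]
tin ((-0.04777026651362348, -0.03703801016511932), 0.9987286894409745)
bowl ((-0.050937671508606286, 0.041674799471586255), 0.8723888928875511)
jar ((0.6368152684067994, 0.29099124345052374), 0.44414566251966686)
```

Call:
{"method": "apply_moves", "body": {
  "plan": [
    [[0,0,0,0,0,0,-0.1],[0,0,0,0,0,0,-0.1]]
  ]
}}

```text
time_s: 50.55
position: [0.5022, 0.0325, 0.1945]
tool_rot: [-1.57, -0.0, -0.706]
force: [0.1, 0.3, -0.2]
finger_gap: 0.0469
```

Call:
{"method": "apply_moves", "body": {
  "plan": [
    [[0.001,0.025,-0.001,0,0,0,-0.1],[0.001,0.057,-0.001,0,0,0,-0.1],[0.001,0.057,-0.001,0,0,0,-0.1],[0.001,0.057,-0.001,0,0,0,0.4],[0.001,0.057,-0.001,0,0,0,1],[0.001,0.057,-0.001,0,0,0,1],[0.001,0.057,-0.001,0,0,0,1],[0.001,0.057,-0.001,0,0,0,1],[0.001,0.057,-0.001,0,0,0,1]]
  ]
}}

```text
time_s: 51.3
position: [0.5025, 0.0309, 0.1387]
tool_rot: [-1.568, -0.001, -0.708]
force: [-3.3, 3.8, 6.0]
finger_gap: 0.0138
```

Call:
{"method": "apply_moves", "body": {
  "plan": [
    [[0,-0.0005,0,0,-0.1,0,1],[0,-0.0005,0,0,-0.1,0,1],[0,-0.0005,0,0,-0.1,0,1]]
  ]
}}

```text
time_s: 51.55
position: [0.5023, 0.031, 0.1389]
tool_rot: [-1.569, -0.001, -0.607]
force: [-3.2, 3.8, 5.4]
finger_gap: 0.0132
```

Call:
{"method": "apply_moves", "body": {
  "plan": [
    [[0,-0.0005,0,0,-0.1,0,1],[0,-0.0005,0,0,-0.1,0,1],[0,-0.0005,0,0,-0.1,0,1]]
  ]
}}

```text
time_s: 51.8
position: [0.502, 0.0312, 0.1391]
tool_rot: [-1.568, -0.0, -0.507]
force: [-2.6, 5.1, 3.2]
finger_gap: 0.0134
```

Call:
{"method": "apply_moves", "body": {
  "plan": [
    [[0,-0.0005,0,0,-0.1,0,1],[0,-0.0005,0,0,-0.1,0,1],[0,-0.0005,0,0,-0.1,0,1]]
  ]
}}

```text
time_s: 52.05
position: [0.5018, 0.0313, 0.1394]
tool_rot: [-1.568, -0.0, -0.407]
force: [-1.3, 5.0, 1.8]
finger_gap: 0.0137
```

Call:
{"method": "apply_moves", "body": {
  "plan": [
    [[0,0.0005,0,0,0.1,0,1],[0,0.001,0,0,0.2,0,1],[0,0.0015,0,0,0.3,0,1],[0,0.0015,0,0,0.3,0,1],[0,0.0015,0,0,0.3,0,1]]
  ]
}}

```text
time_s: 52.47
position: [0.5025, 0.0309, 0.1387]
tool_rot: [-1.568, -0.001, -0.709]
force: [-3.4, 4.1, 7.2]
finger_gap: 0.0134
```

Call:
{"method": "apply_moves", "body": {
  "plan": [
    [[0,0,0,0,0,0,-0.1],[0,0,0,0,0,0,-0.1],[0,0,0,0,0,0,-0.1],[0,-0.03,0,0,0,0,-0.1],[0,-0.07,0,0,0,0,-0.1],[0,-0.1,0,0,0,0,-0.1],[0,-0.14,0,0,0,0,-0.1],[0,-0.14,0,0,0,0,-0.1],[0,-0.14,0,0,0,0,-0.1]]
  ]
}}

```text
time_s: 53.22
position: [0.5033, 0.029, 0.2795]
tool_rot: [-1.568, -0.005, -0.71]
force: [-0.3, 0.2, -0.4]
finger_gap: 0.047
```

```bash
python3 - <<'E'
from h import *
o,p,d,K,T=wrist("w4");print(o["position"],o["force"],o["time_s"]);knobs(p,d,K,T)
v,u=np.nonzero(d>0);z=d[v,u]
P=np.c_[(u-K[0,2])/K[0,0]*z,(v-K[1,2])/K[1,1]*z,z]@T[:3,:3].T+T[:3,3]
c,s=np.cos(np.radians(15.8)),np.sin(np.radians(15.8));q=(P[:,:2]-[.5457,.1097])@np.array([[c,-s],[s,c]])
m=(abs(q)<.05).all(1)&(np.hypot(*q.T)>.02)&(abs(P[:,2]-.12)<.012)
print(np.linalg.lstsq(np.c_[q[m],np.ones(m.sum())],P[m][:,2],rcond=None)[0])
E
```

```text
[0.50329257 0.02904565 0.27952387] [-0.28472872  0.16866877 -0.42710771] 53.2167
[410.  60.] 1378 top 0.1646 c [624.8  64.2] [0.6241 0.0645] [16.4 39.7] bar -61.5
[184. 106.] 1416 top 0.1648 c [465.1 154.7] [0.4661 0.1543] [40.  16.5] bar 77.8
[317. 193.] 807 top 0.1649 c [499.6  30. ] [0.5005 0.0304] [39.5 15.2] bar 48.9
lid z 0.11768348376087268 ((545.419189453125, 108.03982543945312), (162.5492401123047, 166.15753173828125), 15.304449081420898)
[-0.00162751  0.00128988  0.11759185]
```

View pics/w4.png

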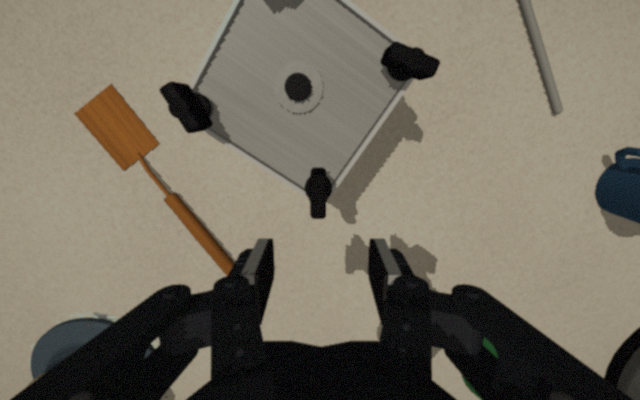

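The fingers are clear of everything. The three knobs in view are at (410,60), (184,106) and (317,193), all with tops at 164.7 mm, and the lid is level to about 0.002 rad. Handing in.

```bash
python3 -c "
from cell import env
print(env.close_job())"
```

```text
the job is handed in; nothing more can be done
None
```

I screwed the lid down in five crisscross rounds and handed the job in at about 53 s. Every screw should be well above 10 N, but I measured only two of the four directly.

**Lid:** The last depth fit has it level to about 0.002 rad. It came down about 6 mm and rests on the gasket.

**Screw loads:** These are named by pot corner, because the text's screw numbers depend on the pot's unseen orientation.

| Knob | World position (x, y) | Estimated load | How I know |
|---|---|---|---|
| B | (0.59, 0.19) | about 20 N | Backing it off showed only about 10 N, so I retightened it |
| D | (0.50, 0.03) | at least 16 N | Back-off test, then put back |
| A | (0.63, 0.06) | about 20 N | From turn past contact (0.34 rad) and felt force rise only |
| C | (0.47, 0.15) | 20 N or a bit more | From turn past contact (about 0.35 rad) and felt force rise only |

Three knob tops were measured at the end and agree within 0.3 mm. Knob B was out of that picture.

**What went wrong:** One sign error in a transit sent the gripper about 12 cm beside the pot. It closed there in empty air, with no contact force.

**Bystanders:** The pie tin and bowl did not move by image comparison (shifts under 0.1 px). The jar comparison was poor (0.7 px shift, weak match), perhaps because of the arm or its shadow. The arm never worked near it.

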